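# Load the indexing fixture and hold it at the third stop

## Robot

A 7-joint arm with a two-finger parallel gripper is mounted at the origin on the work surface. World frame = base frame: x ahead of the robot, y to its left, z up, the work surface at z = 0. Lengths are in mm, angles in degrees, forces in N, time in s.
With the tool pointing down it reaches from about 425 to 1025 mm from the base axis. Payload 3.6 kg.
Tool frame: the origin (TCP) lies between the finger pads; the fingertips stand ahead of it and the grasp point (between the pads) lies 11 mm behind it (r.tip_reach is the z of the fingertips in the tool frame, in mm); z points along the fingers, y is the line along which they close (so a half turn about z gives the same grasp; the last joint's range is limited). The gripper opens to 85 mm and grips with 20 to 120 N. Pads are 22 mm wide; open, the fingers measure 114 mm over their backs; the gripper's body (76 mm by 85 mm) begins 54 mm behind the grasp point. The pads swing forward as they close: fully open they stand 13 mm farther back than shut.
Start: joints at [-72.221, 33.873, 2.773, 92.16, -1.908, 54.013, -1.931], TCP at [284.859, 666.697, 239.302] pointing down, gripper open.
Joint ranges: [-153.93, 153.93], [-27.13, 128.08], [-72.61, 78.16], [10.71, 143.7], [-87.88, 267.88], [4.46, 118.87], [-176.78, 176.78]. Speed limits (degrees/s): [147.25, 147.25, 180, 180, 180, 180, 180].

## Interface

Orientations are given as [roll, pitch, yaw] about the fixed x, y, z axes, in that order (R = Rz(yaw) Ry(pitch) Rx(roll)).
In Python, from cell import r gives the robot as it stands. The module is installed in compiled form; this text tells all that it offers.
- The arm moves only by the tool servo_tool, never from a script. Its argument "commands" is one flat list of numbers, 5 for each row, row after row: the opening, from 0 (shut) to 1 (fully open), then the shift along the tool's x, y, z in m, then the turn about the tool's z in degrees. In form: [fingers, x, y, z, twist, fingers, x, y, z, twist, ...]. A call has 1 to 20 rows; each row shifts and turns the commanded pose from where the row before left it, along the tool's axes as they then stand; what a row does not reach is not made up. A row lasts 1/12 s, in which the tool goes at most 41.7 mm and 7.16 degrees, less where a joint would pass 70% of its speed; a pose out of reach is approached as far as the arm can. A call is refused whole if a number of a shift passes 0.0417 or a number of a turn 7.16, either way. A call with a gripper value outside its range is refused whole. The fingers move at their own pace and stop on an object; "force" is the grip in N (left out, the last holds). Time passes only in rows, so rows that do not move let the fingers close. It gives the time, the measured TCP pose, the force, the opening and the grip force at its end, in the units of the state.
- r.state(): the state, without advancing time (a new reading comes with each control period).
- r.snapshot(name): name is "scene" or "side" or "wrist"; returns a dict with "image" (420x560x3 uint8, red, green, blue), "intrinsics" (3x3 intrinsics, pixels), "origin" and "attitude" of the camera in the world. Camera axes: x right, y down, z forward; pixel columns grow to the right and rows downward; lengths in mm; the calibration is good to about 2 mm. A picture is of the moment at which its call begins. There is no depth.
- r.hand_in(): hands the job in; it is judged then, once.
The state is a dict: "clock": time; "joint_pos": joint angles; "joint_velocities": joint speeds; "joint_efforts": joint torques, N m; "ee_pos": TCP position; "eef_rot": TCP orientation; "wrist_force": force on the tool from outside, world axes, zero at the start; "ft_torque": the same for the moment, N m; "width": opening from 0.0 (shut) to 1.0 (fully open); "grasp_force": force on a finger pad.
Only numpy, scipy, OpenCV 4.12 (cv2) and the standard library are available. Lean on these libraries where they do the work, as an engineer would, in place of code of your own. Each camera call takes 0.05 s, during which the arm holds its last target. There are 200 camera calls.

## Task

Stand the toppled aluminium valve body upright, brass spigot up, in the middle of the turntable of the black indexing fixture and let go of it. Then turn the fixture's black handle clockwise (seen from above), counting the clicks to the third stop and not running on to the fourth, and finish while still holding the handle there, because its spring would run it back. Leave everything else on the bench where it is.

Things in the scene. Friction and masses are not known exactly. Their poses are not given: they have to be found in the camera images.
- valve_body: Loose aluminium block, 40 x 40 mm square and 70 mm long, with a brass spigot 24 mm across and 25 mm long on its top (95 mm in all), 0.2 to 0.4 kg. Starts toppled on the bench, lying on one flat side. Origin at the centre of the square foot; its z axis points from foot to spigot (up when it stands), x and y are normal to its flat sides.
- fixture: Black indexing fixture bolted to the bench: base 150 x 310 mm (its x, y), 12 mm thick, housing 125 x 285 mm, flat top 55 mm above the bench. Origin under its centre. Turntable axis at its y = -85 mm, dial and handle axis at y = +85 mm. Yellow marks 50 mm from the dial's axis show the stops: 0 on the -x side, the next ones every 24 degrees clockwise.
- turntable_top (a point): Centre of the turntable's flat upper face (steel disc 110 mm across, 67 mm above the bench, thin blue ring of 72 mm diameter round its middle). z is up. The turntable is geared one to one to the handle and turns with it, the same way; standing things ride on it.
- handle_grip (a point): The grip point of the black bar handle on the toothed dial (80 mm across): on the turning axis, 95 mm above the bench. The bar is 48 mm long (along this point's x), 16 mm thick (y), with vertical flat sides, and spans 75 to 109 mm above the bench: grip it across the thickness from above. z is up. At the 0 stop x is the fixture's x; a white line on the -x end shows where it points.
- handle (a joint): Angle of handle, dial and turntable, rad, growing clockwise from above. Starts at 0 on an end stop. Clicks every 24 degrees: stops at 0.419, 0.838, 1.257 (third), 1.676; end 2.094. A spring always pulls back (0.10 to 0.18 Nm) and returns it to 0 if let go; clicks add +-0.08 Nm: resistance peaks a quarter step past each stop, is least a quarter step before the next.
- tray: Bystander, leave alone: blue tray 150 x 200 mm, 35 mm high, fixed to the bench; origin at the centre of its underside.
- bushing0: Bystander, leave alone: flanged brass bushing 44 mm across, 40 mm tall, standing in the tray; origin under its centre.
- bushing1: Bystander, leave alone: the same, a second one in the tray.
- oil_bottle: Bystander, leave alone: yellow oil bottle with red cap, 52 mm across, 150 mm tall, standing; origin under its centre.
- wrench: Bystander, leave alone: spanner lying on the bench.
- ring_gauge: Bystander, leave alone: steel ring 60 mm across, 20 mm high, lying flat.

How it is judged:
By the outcome, as a careful person would: the job done as asked, in the order asked, and still so for the second after the job is handed in, while the arm keeps its last pose, push and grip.
It also fails if it takes over 51 s, if anything falls off the work surface, if the arm or the gripper's body presses on something with over 40 N, if the wrist force passes 120 N, or if a joint passes its speed limit or range.

## Working session

There is one attempt and no reset: what is moved stays moved. The work goes in short steps, Python scripts to look and compute and a tool call to move; the robot and the scene stay as the last step left them, time stands still between calls to the robot, and variables do not carry over. Pictures are saved under pics/ and viewed, at most 10 in all, crops included, and the job is handed in when it is done.

Besides the shell and the picture viewer there is one more tool, called after "Request:" as a command line: name --argument value ..., lists and objects as JSON in quotes. servo_tool: Moves the arm, as the interface text tells. Its arguments: {"type":"object","properties":{"commands":{"type":"array"},"force":{"type":"number"}},"required":["commands"]}

```bash
mkdir -p pics
python3 - <<'E'
from cell import r
import cv2,pickle
s=r.state();print(s, r.tip_reach)
for n in("scene","side","wrist"):
    d=r.snapshot(n);pickle.dump(d,open(f"pics/{n}0.pkl","wb"))
    cv2.imwrite(f"pics/{n}0.png",cv2.cvtColor(d["image"],cv2.COLOR_RGB2BGR));print(n,d["origin"],d["attitude"],d["intrinsics"])
E
```

```text
{'clock': 0.0, 'joint_pos': array([-72.22096965,  33.92458387,   2.76649359,  92.23638102,
        -1.90845861,  54.01295503,  -1.92980948]), 'joint_velocities': array([-0.02374821,  0.07725451,  0.10107089, -0.02979996, -0.06206962,
       -0.12207219,  0.08126903]), 'joint_efforts': array([ 4.94983906e-04, -5.48673284e+01,  1.54643007e+00, -1.98123085e+01,
        9.32597351e-03,  8.57211999e-03, -4.46733850e-06]), 'ee_pos': array([284.52863132, 665.95247661, 238.15509478]), 'eef_rot': array([-1.79872329e+02,  6.24882404e-03,  1.56869919e+02]), 'wrist_force': array([ 0.09538641, -0.18679192, -0.21351317]), 'ft_torque': array([-0.02255264, -0.01438343,  0.044974  ]), 'grasp_force': 0.0, 'width': 0.998522560834501} 8.0
scene [1306.06072836   86.91721765  921.46828494] [-138.62829665    1.11250385   89.29981832] [[422.44228323   0.         278.4521997 ]
 [  0.         422.44228323 197.61741839]
 [  0.           0.           1.        ]]
side [ 113.55413736 -544.30146945 1013.56456964] [-140.86616569    0.36517578  -36.03876932] [[492.20207941   0.         279.29868865]
 [  0.         492.20207941 199.5555302 ]
 [  0.           0.           1.        ]]
wrist [212.37514715 696.68801548 374.31438638] [1.62265032e+02 8.63899247e-02 6.68709598e+01] [[319.68991592   0.         278.69348853]
 [  0.         319.68991592 204.63226761]
 [  0.           0.           1.        ]]
```

View pics/scene0.png

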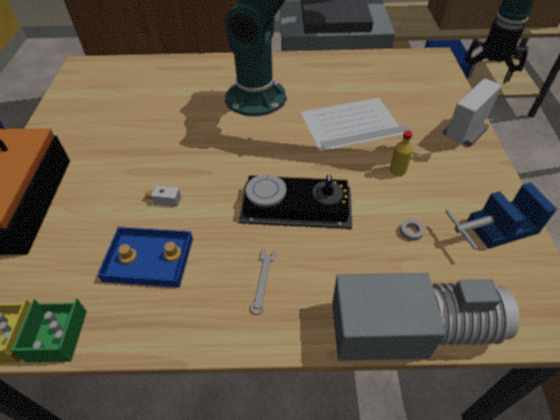

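View pics/side0.png

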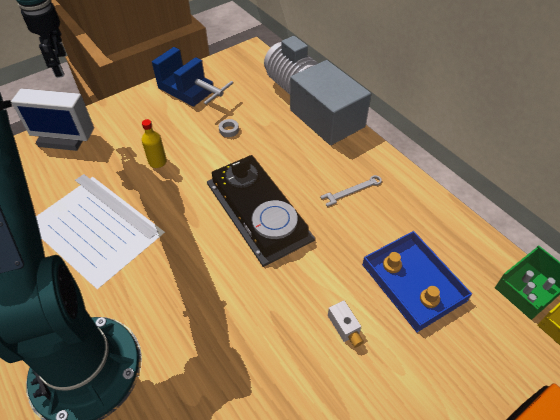

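Scene: valve at about (165,195), spigot to the left (-y). Fixture is around (297,200), turntable (266,190), handle (328,190). Side: valve (345,322), turntable (275,218), handle (242,175). I'll enlarge these areas.

Run:
```python
import cv2,numpy as np
a=cv2.imread("pics/scene0.png");b=cv2.imread("pics/side0.png")
cv2.imwrite("pics/c1.png",np.vstack([cv2.resize(a[168:233,235:360],None,fx=6,fy=6,interpolation=2)[:, :750],cv2.resize(a[180:210,140:190],None,fx=6,fy=6,interpolation=2)[:, :].repeat(1,0) if 0 else np.pad(cv2.resize(a[180:210,140:190],None,fx=6,fy=6,interpolation=2),((0,0),(0,450),(0,0)))]))
c=cv2.resize(b[150:270,200:320],None,fx=5,fy=5,interpolation=2)
d=cv2.resize(b[295:355,320:370],None,fx=4,fy=4,interpolation=2)
cv2.imwrite("pics/c2.png",np.hstack([c,np.pad(d,((0,360),(0,0),(0,0)))]))
```

```text
(no output)
```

View pics/c1.png

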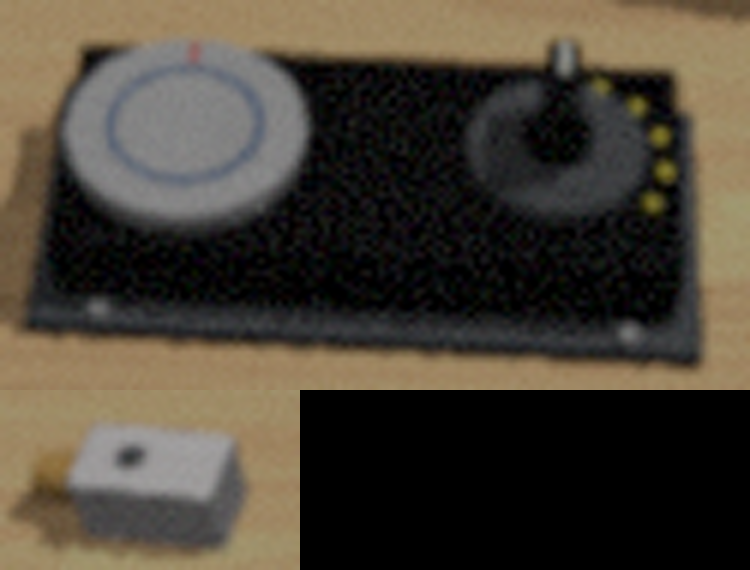

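View pics/c2.png

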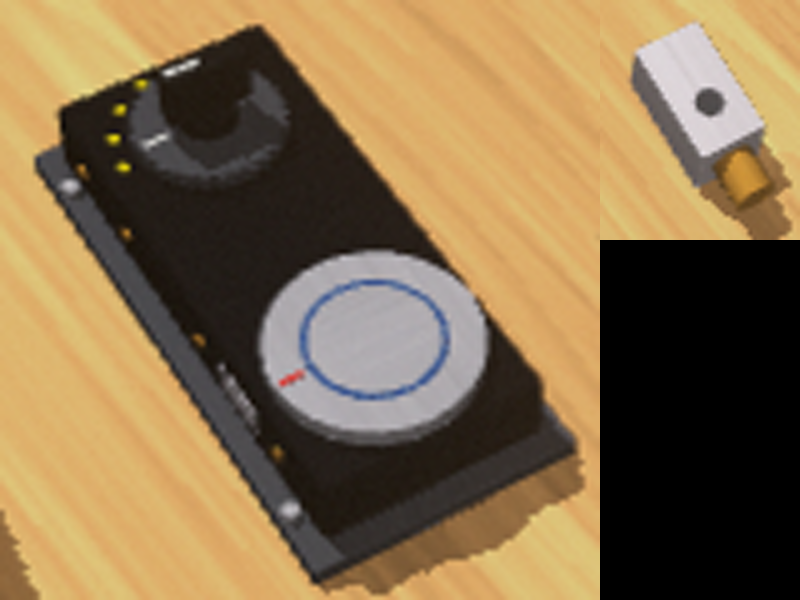

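```bash
cat > h.py <<'E'
import numpy as np,pickle
from scipy.spatial.transform import Rotation as R
def ray(d,uv,z):
    A=R.from_euler('xyz',d["attitude"],degrees=True).as_matrix()
    p=np.c_[np.atleast_2d(uv),np.ones(len(np.atleast_2d(uv)))]@np.linalg.inv(d["intrinsics"]).T@A.T
    o=np.array(d["origin"]);return o+p*((z-o[2])/p[:,2])[:,None]
def proj(d,P):
    A=R.from_euler('xyz',d["attitude"],degrees=True).as_matrix()
    q=(np.atleast_2d(P)-d["origin"])@A@np.array(d["intrinsics"]).T
    return q[:,:2]/q[:,2:]
def load(n):return pickle.load(open(f"pics/{n}.pkl","rb"))
E
python3 - <<'E'
from h import *
np.set_printoptions(precision=1,suppress=True)
a,b=load("scene0"),load("side0")
def c(p,off,s):return np.array(off)+(np.array(p,float)+.5)/s-.5
S=lambda p:c(p,(235,168),6);D=lambda p:c(p,(200,150),5)
print("ring",ray(a,S([(186,124)]),67),ray(b,D([(374,339)]),67))
m1=ray(a,S([(602,87),(637,106),(660,137),(666,171),(653,203)]),55);m2=ray(b,D([(141,85),(120,110),(113,139),(123,167)]),55)
print("marks",m1,m2)
print("base",ray(a,S([(28,327),(698,360)]),0),ray(b,D([(318,582)]),0),ray(b,D([(37,160),(577,440)]),12))
v1=ray(a,c([(93,37),(237,42),(210,110),(70,100)],(140,180),6),40);v2=ray(b,c([(97,22),(165,125),(102,157),(35,55)],(320,295),4),40)
for v in(v1,v2):print("valve",v[:,:2],v.mean(0),np.linalg.norm(np.diff(np.r_[v,v[:1]],axis=0),axis=1))
E
```

```text
ring [[517.8  44.5  67. ]] [[519.7  44.2  67. ]]
marks [[489.  239.1  55. ]
 [501.7 254.1  55. ]
 [521.5 262.5  55. ]
 [542.4 262.8  55. ]
 [561.5 254.7  55. ]] [[523.7 262.4  55. ]
 [505.1 253.7  55. ]
 [491.3 238.5  55. ]
 [485.2 218.9  55. ]]
base [[581.4 -30.8   0. ]
 [608.8 275.1   0. ]] [[441.9 -16.5   0. ]] [[467.1 285.1  12. ]
 [587.6 -31.6  12. ]]
valve [[ 473.6 -274.7]
 [ 479.  -204.8]
 [ 522.  -211.2]
 [ 513.8 -278.2]] [ 497.1 -242.2   40. ] [70.1 43.5 67.4 40.4]
valve [[ 521.6 -212.7]
 [ 511.2 -279.4]
 [ 472.7 -273.3]
 [ 481.7 -207.9]] [ 496.8 -243.3   40. ] [67.5 38.9 66.  40.2]
```

View pics/wrist0.png

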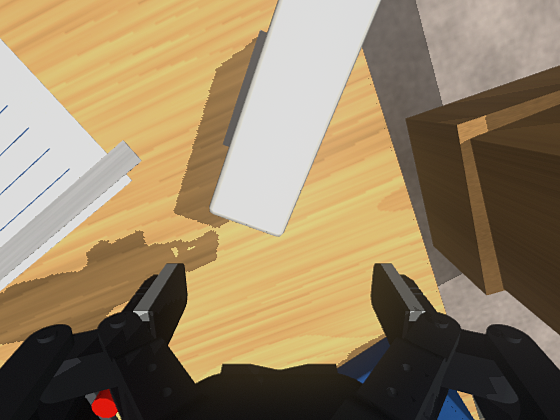

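Request:
servo_tool --commands '[1, -0.03, -0.025, 0, 0, 1, -0.03, -0.025, 0, 0, 1, -0.03, -0.025, 0, 0, 1, -0.03, -0.025, 0, 0, 1, -0.03, -0.025, 0, 0, 1, -0.03, -0.025, 0, 0, 1, -0.03, -0.025, 0, 0, 1, -0.03, -0.025, 0, 0, 1, -0.03, -0.025, 0, 0, 1, -0.03, -0.025, 0, 0, 1, -0.03, -0.025, 0, 0, 1, -0.03, -0.025, 0, 0]' --force 20

```text
clock: 1.15
ee_pos: [498.4, 247.5, 239.3]
eef_rot: [-180.0, -0.0, 156.9]
wrist_force: [0.1, 0.1, 0.4]
width: 1.001
grasp_force: 0.0
```

Request:
servo_tool --commands '[1, -0.014, -0.036, 0, 0, 1, -0.014, -0.036, 0, 0, 1, -0.014, -0.036, 0, 0, 1, -0.014, -0.036, 0, 0, 1, -0.014, -0.036, 0, 0, 1, -0.014, -0.036, 0, 0, 1, -0.014, -0.036, 0, 0, 1, -0.014, -0.036, 0, 0, 1, -0.014, -0.036, 0, 0, 1, -0.014, -0.036, 0, 0, 1, -0.014, -0.036, 0, 0, 1, -0.014, -0.036, 0, 0, 1, -0.014, -0.036, 0, 0]'

```text
clock: 2.23
ee_pos: [481.0, -254.2, 239.3]
eef_rot: [180.0, -0.0, 156.9]
wrist_force: [1.0, 0.2, -0.3]
width: 1.001
grasp_force: 0.0
```

Request:
servo_tool --commands '[1, 0, 0, 0, 7, 1, 0, 0, 0, 7, 1, 0, 0, 0, 7, 1, 0, 0, 0, 7, 1, 0, 0, 0, 7, 1, 0, 0, 0, 7, 1, 0, 0, 0, 7, 1, 0, 0, 0, 7, 1, 0, 0, 0, 7, 1, 0, 0, 0, 7, 1, 0, 0, 0, 4.4, 1, 0, 0, 0, 0, 1, 0, 0, 0, 0]'

```text
clock: 3.32
ee_pos: [481.5, -252.2, 239.1]
eef_rot: [-180.0, 0.0, 82.6]
wrist_force: [-0.1, 0.3, 0.1]
width: 0.998
grasp_force: 0.0
```

Run:
```python
from cell import r
import cv2,pickle
s=r.state();print(s["clock"],s["ee_pos"],s["eef_rot"],s["joint_pos"],s["width"])
d=r.snapshot("wrist");pickle.dump(d,open(f"pics/wrist1.pkl","wb"))
cv2.imwrite("pics/wrist1.png",cv2.cvtColor(d["image"],cv2.COLOR_RGB2BGR))
```

```text
3.3167 [ 481.4989787  -252.23225831  239.14108861] [-1.79975166e+02  4.21094323e-03  8.26052412e+01] [ -0.83240078  23.44504129  31.60896283 116.65006342 -17.31239658
  44.4279191   33.77629821] 0.998158442933649
```

View pics/wrist1.png

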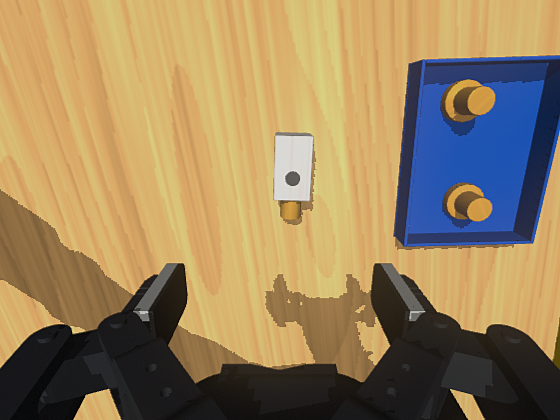

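Wrist: valve top face spans (275,134) to (311,201), spigot tip near (291,222). I'll fit it.

Run:
```python
from h import *
import cv2
np.set_printoptions(precision=1,suppress=True)
d=load("wrist1");im=d["image"][120:235,260:330].astype(int)
m=((im.min(2)>150)&(im.max(2)-im.min(2)<30)).astype('u1')
m=cv2.morphologyEx(m,cv2.MORPH_OPEN,np.ones((2,2),'u1'))
c=max(cv2.findContours(m,0,1)[0],key=cv2.contourArea)
hull=cv2.convexHull(c)[:,0]+[260,120]
P=ray(d,hull,40)[:,:2].astype('f4')
(cx,cy),wh,ang=cv2.minAreaRect(P);print(cx,cy,wh,ang)
q=ray(d,[(275,134),(311,136),(310,201),(275,200)],40);print(q[:,:2],q.mean(0))
hs=cv2.cvtColor(d["image"][120:235,260:330],cv2.COLOR_RGB2HSV)
for rr in range(198,226,2):print(rr,d["image"][rr,272:312:3].tolist() if rr in(210,) else hs[rr-120,20:45:4,1])
```

```text
497.7880859375 -244.41542053222656 (69.43133544921875, 39.33913040161133) 80.99742126464844
[[ 483.2 -205.1]
 [ 519.7 -211.9]
 [ 511.7 -281.5]
 [ 473.8 -275.4]] [ 497.1 -243.5   40. ]
198 [ 2  5  9  7  8 13  6]
200 [72 56 61 30 32  4  3]
202 [137 161 177 178 172 167 138]
204 [136 170 172 172 170 147 130]
206 [145 168 172 173 170 144 128]
208 [133 170 172 171 169 140 129]
210 [[218, 201, 124], [217, 191, 118], [220, 195, 120], [146, 108, 50], [185, 137, 61], [203, 151, 64], [211, 156, 67], [197, 147, 64], [179, 132, 60], [126, 97, 46], [217, 180, 112], [220, 181, 112], [224, 181, 113], [140, 103, 65]]
212 [135 173 175 172 169 140 124]
214 [139 170 175 172 169 139 125]
216 [130 173 173 173 172 134 123]
218 [116 165 179 173 172 132 123]
220 [117 131 128 127 130 132 123]
222 [117 126 130 132 131 134 123]
224 [116 125 130 131 136 118 122]
```

Request:
servo_tool --commands '[0.6, -0.026, 0.007, 0, 1, 0.6, -0.026, 0.007, 0, 0, 0.6, 0, 0, 0.035, 0, 0.6, 0, 0, 0.035, 0, 0.6, 0, 0, 0.035, 0, 0.6, 0, 0, 0.035, 0, 0.6, 0, 0, 0.035, 0, 0.6, 0, 0, 0.028, 0, 0.6, 0, 0, 0.02, 0, 0.6, 0, 0, 0, 0, 0.6, 0, 0, 0, 0]'

```text
clock: 4.28
ee_pos: [487.6, -305.8, 15.6]
eef_rot: [-179.9, -0.1, 81.5]
wrist_force: [0.2, -0.1, 0.3]
width: 0.6
grasp_force: 0.0
```

Run:
```python
from cell import r
import cv2,pickle,numpy as np
s=r.state();print(s["clock"],s["ee_pos"],s["eef_rot"],s["joint_pos"],s["width"])
d=r.snapshot("wrist");pickle.dump(d,open(f"pics/wrist2.pkl","wb"))
e=r.snapshot("side");pickle.dump(e,open(f"pics/side2.pkl","wb"))
a=cv2.resize(d["image"][150:350,130:430],None,fx=1.5,fy=1.5)
b=cv2.resize(e["image"][280:380,300:400],None,fx=3,fy=3)
cv2.imwrite("pics/m2.png",cv2.cvtColor(np.hstack([a,b]),cv2.COLOR_RGB2BGR))
```

```text
4.2833 [ 487.56651553 -305.83878866   15.62458686] [-1.79903485e+02 -6.79917997e-02  8.14880345e+01] [ 16.17132487  43.90509125  16.26542893 118.77873067 -31.90538396
  21.62505903  49.61384956] 0.5996019096878729
```

View pics/m2.png

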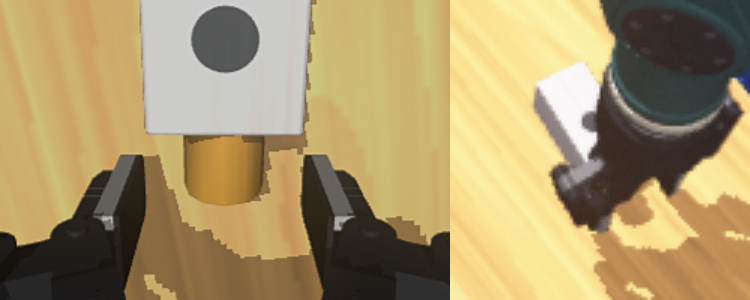

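The spigot end (crop 224,205) is centred between the open pads. Closing lightly, then a small lift.

Request:
servo_tool --commands '[0, 0, 0, 0, 0, 0, 0, 0, 0, 0, 0, 0, 0, 0, 0, 0, 0, 0, 0, 0, 0, 0, 0, 0, 0, 0, 0, 0, 0, 0]' --force 20

```text
clock: 4.88
ee_pos: [488.9, -306.9, 17.2]
eef_rot: [179.9, 0.1, 81.5]
wrist_force: [0.2, -1.6, 5.2]
width: 0.268
grasp_force: 19.6
```

Request:
servo_tool --commands '[0, 0, 0, -0.01, 0, 0, 0, 0, -0.01, 0, 0, 0, 0, -0.01, 0, 0, 0, 0, -0.01, 0, 0, 0, 0, -0.01, 0, 0, 0, 0, 0, 0]'

```text
clock: 5.38
ee_pos: [489.0, -306.7, 68.5]
eef_rot: [179.8, 0.1, 81.5]
wrist_force: [-0.2, -0.8, -1.4]
width: 0.267
grasp_force: 22.6
```

Run:
```python
from cell import r
import cv2,pickle,numpy as np
s=r.state();print(s["clock"],s["ee_pos"],s["eef_rot"],s["width"],s["grasp_force"],s["wrist_force"])
d=r.snapshot("wrist");pickle.dump(d,open(f"pics/wrist3.pkl","wb"))
e=r.snapshot("side");f=r.snapshot("scene")
a=cv2.resize(d["image"][50:350,130:430],None,fx=1,fy=1)
b=cv2.resize(f["image"][150:225,130:205],None,fx=4,fy=4)
cv2.imwrite("pics/m3.png",cv2.cvtColor(np.hstack([a,b]),cv2.COLOR_RGB2BGR))
```

```text
5.3833 [ 489.04775964 -306.7354688    68.52373157] [1.79822363e+02 9.70634848e-02 8.14740062e+01] 0.2667275011053919 22.554182410240173 [-0.16664106 -0.77312971 -1.38874833]
```

View pics/m3.png

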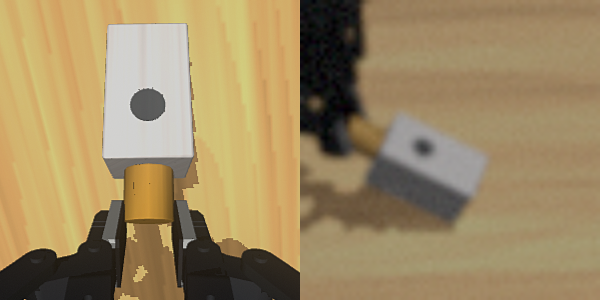

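The block is already pivoting, foot dragging on the bench and spigot in the grip. I'll follow the arc about the foot edge.

Request:
servo_tool --commands '[0, 0.006, 0, -0.004, 0, 0, 0.006, 0, -0.004, 0, 0, 0.007, 0, -0.0035, 0, 0, 0.007, 0, -0.0035, 0, 0, 0.008, 0, -0.002, 0, 0, 0.008, 0, -0.002, 0, 0, 0, 0, 0, 0]'

```text
clock: 6.12
ee_pos: [494.9, -261.2, 85.4]
eef_rot: [-180.0, -0.1, 81.7]
wrist_force: [0.3, 0.4, -3.0]
width: 0.267
grasp_force: 22.9
```

Request:
servo_tool --commands '[0, 0.008, 0, -0.001, 0, 0, 0.008, 0, 0, 0, 0, 0, 0, 0, 0]'

```text
clock: 6.37
ee_pos: [496.9, -246.0, 86.0]
eef_rot: [-179.9, -0.1, 81.6]
wrist_force: [-0.1, 0.8, -2.9]
width: 0.266
grasp_force: 23.6
```

Run:
```python
from cell import r
import cv2,pickle,numpy as np
s=r.state();print(s["clock"],s["ee_pos"],s["eef_rot"],s["width"],s["grasp_force"],s["wrist_force"],s["ft_torque"])
d=r.snapshot("wrist");e=r.snapshot("side");f=r.snapshot("scene")
a=d["image"][50:350,130:430]
b=cv2.resize(f["image"][150:225,130:205],None,fx=4,fy=4)
cv2.imwrite("pics/m4.png",cv2.cvtColor(np.hstack([a,b]),cv2.COLOR_RGB2BGR))
```

```text
6.3667 [ 496.93033954 -245.95363833   86.01120142] [-1.79928727e+02 -1.27237814e-01  8.15954729e+01] 0.2657441479291936 23.57985556125641 [-0.06469004  0.80217695 -2.90917181] [0.00068244 0.02151815 0.01303414]
```

View pics/m4.png

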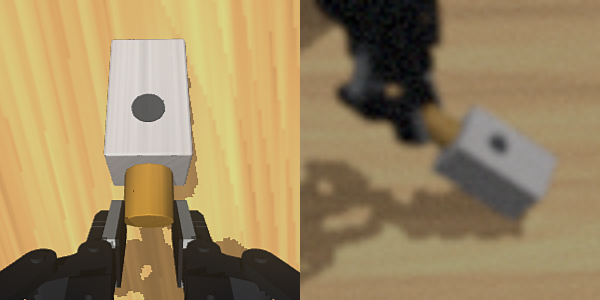

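Pads hold the spigot end with the block drooping about 38° and clear of the bench (fz -2.9 N). Next I'll check whether easing the finger command softens the grip so it swings further.

Request:
servo_tool --commands '[0.264, 0, 0, 0, 0, 0.264, 0, 0, 0, 0, 0.264, 0, 0, 0, 0]'

```text
clock: 6.77
ee_pos: [496.6, -249.1, 86.3]
eef_rot: [180.0, 0.0, 81.4]
wrist_force: [-0.2, -0.2, -2.1]
width: 0.263
grasp_force: 22.8
```

```bash
cat > ang.py <<'E'
from h import *
from cell import r
from scipy.spatial.transform import Rotation as R
import cv2
d=r.snapshot("wrist");s=r.state()
im=d["image"].astype(int);A=R.from_euler('xyz',s["eef_rot"],degrees=True).as_matrix()
m=((im.min(2)>120)&(im.max(2)-im.min(2)<35)).astype('u1');m[330:]=0
m=cv2.morphologyEx(m,cv2.MORPH_OPEN,np.ones((5,5),'u1'))
n,l,st,ce=cv2.connectedComponentsWithStats(m)
for k in range(1,n):
    if st[k,4]>400 and 200<ce[k,0]<350: print("blob x,y,w,h",st[k])
print("fz",s["wrist_force"],"grip",s["grasp_force"],s["width"],s["clock"],s["ee_pos"])
for t in range(0,95,10): # droop from horizontal
    c,q=np.cos(np.radians(t)),np.sin(np.radians(t))
    f=lambda u,v:np.array([7+u*c-v*q,0,-4+u*q+v*c])  # u along axis to foot, v: down side
    e=np.array([f(91,-20)+[0,y,0] for y in(-20,20)]+[f(21,-20)]+[f(91,20)])/1
    p=proj(d,e@A.T+s["ee_pos"]);print(t,p[0].round(),p[1].round(),"shoulder row",p[2,1].round(),"foot lower edge row",p[3,1].round())
E
python3 ang.py
```

```text
blob x,y,w,h [ 234   90   88  146 9808]
fz [-0.08836542  0.17615621 -3.091303  ] grip 22.799730598926544 0.26776858923435837 6.8167 [ 496.61511673 -249.02012993   86.29923137]
0 [217.  34.] [344.  34.] shoulder row 239.0 foot lower edge row 53.0
10 [225.  37.] [336.  37.] shoulder row 228.0 foot lower edge row 69.0
20 [231.  47.] [329.  47.] shoulder row 218.0 foot lower edge row 87.0
30 [236.  61.] [323.  61.] shoulder row 210.0 foot lower edge row 106.0
40 [241.  78.] [319.  78.] shoulder row 205.0 foot lower edge row 126.0
50 [244.  97.] [315.  97.] shoulder row 202.0 foot lower edge row 146.0
60 [247. 116.] [313. 116.] shoulder row 200.0 foot lower edge row 166.0
70 [249. 136.] [310. 136.] shoulder row 201.0 foot lower edge row 187.0
80 [250. 156.] [309. 156.] shoulder row 204.0 foot lower edge row 208.0
90 [251. 177.] [307. 177.] shoulder row 208.0 foot lower edge row 229.0
```

Request:
servo_tool --commands '[0.268, 0, 0, 0, 0, 0.268, 0, 0, 0, 0]'

```text
clock: 6.98
ee_pos: [496.7, -248.7, 86.3]
eef_rot: [-180.0, -0.0, 81.5]
wrist_force: [1.1, -0.2, -2.1]
width: 0.265
grasp_force: 16.8
```

Request:
servo_tool --commands '[0.271, 0, 0, 0, 0, 0.271, 0, 0, 0, 0]'

```text
clock: 7.15
ee_pos: [496.8, -248.8, 86.4]
eef_rot: [180.0, 0.0, 81.5]
wrist_force: [0.4, -0.7, -1.4]
width: 0.273
grasp_force: 12.2
```

```bash
python3 ang.py|head -3
```

```text
blob x,y,w,h [ 236  111   84  135 8237]
fz [-0.39951285 -1.03209889 -0.85401405] grip 12.21817821264267 0.27626278713265223 7.2 [ 496.76446907 -248.75305799   86.43030674]
0 [217.  35.] [344.  35.] shoulder row 239.0 foot lower edge row 53.0
```

Softening works: grip is 12 N, droop about 57° and the foot is touching the bench. I'll raise slightly and ease further.

Request:
servo_tool --commands '[0.271, 0, 0, -0.004, 0, 0.271, 0, 0, -0.004, 0, 0.271, 0, 0, 0, 0, 0.273, 0, 0, 0, 0, 0.273, 0, 0, 0, 0]'

```text
clock: 7.62
ee_pos: [496.8, -248.5, 94.4]
eef_rot: [180.0, -0.0, 81.5]
wrist_force: [0.6, -0.2, -2.2]
width: 0.274
grasp_force: 9.1
```

```bash
python3 ang.py|head -2
```

```text
blob x,y,w,h [ 238  140   80  110 6189]
fz [-0.01954014  0.13119609 -2.44964327] grip 9.076189398765564 0.27506670743108885 7.6667 [ 496.7256112  -248.42252725   94.32715733]
```

Request:
servo_tool --commands '[0.2745, 0, 0, 0, 0, 0.2745, 0, 0, 0, 0, 0.2745, 0, 0, 0, 0]'

```text
clock: 7.92
ee_pos: [496.7, -248.6, 94.3]
eef_rot: [-180.0, -0.0, 81.5]
wrist_force: [-0.0, -0.2, -2.1]
width: 0.279
grasp_force: 6.9
```

```bash
python3 ang.py
```

```text
blob x,y,w,h [ 239  153   78   97 5363]
fz [-0.13373818  0.8211903  -2.30152087] grip 6.886480897665024 0.2714213856459809 7.9667 [ 496.66193528 -248.55480667   94.23538401]
0 [217.  35.] [344.  35.] shoulder row 239.0 foot lower edge row 53.0
10 [225.  37.] [336.  37.] shoulder row 228.0 foot lower edge row 69.0
20 [231.  47.] [329.  47.] shoulder row 218.0 foot lower edge row 87.0
30 [236.  61.] [323.  61.] shoulder row 210.0 foot lower edge row 106.0
40 [241.  78.] [319.  78.] shoulder row 205.0 foot lower edge row 126.0
50 [244.  97.] [315.  97.] shoulder row 202.0 foot lower edge row 146.0
60 [247. 116.] [313. 116.] shoulder row 201.0 foot lower edge row 166.0
70 [249. 136.] [310. 136.] shoulder row 201.0 foot lower edge row 187.0
80 [250. 157.] [309. 157.] shoulder row 204.0 foot lower edge row 208.0
90 [251. 177.] [307. 177.] shoulder row 208.0 foot lower edge row 229.0
```

Droop is about 79°, so it is within tipping range. Lower it onto the foot edge, then ease the top over.

Request:
servo_tool --commands '[0.274, 0, 0, 0.002, 0, 0.274, 0, 0, 0.002, 0, 0.274, 0, 0, 0.001, 0, 0.274, 0, 0, 0, 0]'

```text
clock: 8.3
ee_pos: [497.7, -250.1, 91.1]
eef_rot: [179.8, 0.1, 81.4]
wrist_force: [-2.0, 0.9, 11.3]
width: 0.276
grasp_force: 9.1
```

```bash
python3 ang.py|head -2
```

```text
blob x,y,w,h [ 238  152   80   98 5599]
fz [-1.34442059 -0.14101968 11.59322867] grip 9.129509031772614 0.2708767350503566 8.35 [ 497.6975941  -250.06756185   91.09997314]
```

Request:
servo_tool --commands '[0.274, 0, 0, -0.002, 0, 0.274, 0.004, 0, 0, 0, 0.274, 0.004, 0, 0, 0, 0.274, 0.004, 0, 0, 0, 0.274, 0.004, 0, 0, 0, 0.274, 0, 0, 0, 0]'

```text
clock: 8.85
ee_pos: [499.2, -231.0, 90.9]
eef_rot: [-179.9, -0.1, 81.6]
wrist_force: [-0.1, 0.1, -0.9]
width: 0.275
grasp_force: 8.1
```

```bash
python3 ang.py|head -2
```

```text
blob x,y,w,h [ 240  169   77   81 4511]
fz [-0.01101996 -0.5053672  -1.406499  ] grip 8.064165115356445 0.27359792994330484 8.9 [ 499.1143224  -231.61006119   90.97474388]
```

About 86° now. Releasing.

Request:
servo_tool --commands '[0.3, 0, 0, 0, 0, 0.36, 0, 0, 0, 0, 0.5, 0, 0, 0, 0, 0.6, 0, 0, -0.02, 0, 0.6, 0, 0, -0.04, 0, 0.8, -0.02, 0, -0.04, 0, 1, -0.03, 0, -0.04, 0, 1, -0.03, 0, -0.04, 0, 1, 0, 0, 0, 0, 1, 0, 0, 0, 0]'

```text
clock: 9.73
ee_pos: [489.4, -303.7, 257.9]
eef_rot: [179.7, 0.1, 81.2]
wrist_force: [0.3, 1.5, -1.6]
width: 1.004
grasp_force: 0.0
```

Run:
```python
from h import *
from cell import r
import cv2
s=r.state();print(s["clock"],s["ee_pos"],s["eef_rot"],s["joint_pos"])
o=[]
for n in("wrist","side"):
    d=r.snapshot(n);pickle.dump(d,open(f"pics/{n}5.pkl","wb"));o.append(d["image"])
im=np.hstack([o[0][20:320,130:430],cv2.resize(o[1][250:400,280:430],None,fx=2,fy=2)])
cv2.imwrite("pics/m5.png",cv2.cvtColor(im,cv2.COLOR_RGB2BGR))
# numeric: masks
d=load("wrist5");i=d["image"].astype(int)
for nm,m in(("white",(i.min(2)>120)&(i.max(2)-i.min(2)<35)),("brass",(i[...,0]>120)&(i[...,0]-i[...,2]>105))):
    n,l,st,ce=cv2.connectedComponentsWithStats(cv2.morphologyEx(m.astype('u1'),cv2.MORPH_OPEN,np.ones((3,3),'u1')))
    for k in range(1,n):
        if st[k,4]>150:print(nm,st[k],ce[k].round(1))
```

```text
9.7333 [ 489.38310717 -303.68950354  257.92223208] [1.79670925e+02 1.32041182e-01 8.12387573e+01] [  2.28437293  24.81575076  34.20315599 112.02845073 -18.48089476
  48.19027204  37.66985656]
white [ 254   69   43   44 1197] [275.1  90.4]
brass [    0     0   199   303 24664] [ 81.9 128.4]
brass [112   0  18  49 238] [120.2  21.7]
brass [125   0  25  83 330] [137.4  39.8]
brass [ 135    0   95  318 8031] [181.2 136.1]
brass [188   0  25  99 491] [200.3  46.1]
brass [ 204    0   78  347 3890] [237.2 112.2]
brass [238   0  22  75 802] [249.2  33.7]
brass [ 255    0   24   69 1046] [267.8  28.9]
brass [  321     0    68   289 10454] [357.8 119.7]
brass [386   0  29  13 154] [394.3   3.6]
brass [  488     0    72   345 10216] [530.7 215.4]
brass [427  25  47  39 961] [451.7  41.4]
brass [291  36  11  39 177] [296.7  54.6]
brass [263  77  26  27 557] [275.1  90.1]
brass [225 115  25 130 509] [237.5 181.6]
brass [ 259  118   34  165 1541] [277.5 197.3]
brass [  0 121  27  58 672] [ 10.4 151.7]
brass [432 134  34  33 322] [444.3 145.5]
brass [451 144  25  24 453] [463.  155.5]
brass [286 15
[... 178 characters left out ...]
 133 964] [240.8 275.5]
brass [392 204  16  71 733] [399.2 241.2]
brass [335 227   9  64 324] [338.9 258.4]
brass [267 240  11  48 209] [272.6 264.5]
brass [248 246  24  98 532] [259.4 302. ]
brass [293 251  18  42 247] [298.9 275.5]
brass [   0  252   54   82 2010] [ 24.9 292.9]
brass [203 259  16  52 242] [210.1 286. ]
brass [ 37 272  41  61 706] [ 56.4 302.6]
brass [  0 293  22  73 850] [  7.1 332.3]
brass [ 77 299  19  31 270] [ 85.7 313.9]
brass [ 90 305  18  19 157] [ 97.5 314.3]
brass [290 318  23  31 499] [299.7 334. ]
brass [364 320  21  21 282] [374.2 331.5]
brass [280 323  11  25 164] [285.6 333.9]
brass [ 90 390  26  30 434] [102.9 404.6]
brass [438 404  46  16 579] [459.8 412.6]
```

The white 43×44 square with the brass disc centred on it means the block stands upright. Locating it.

```bash
cat > up.py <<'E'
from h import *
import cv2,sys
def find(d,z0,box):
    i=d["image"].astype(int);x0,y0,x1,y1=box
    m=((i.min(2)>120)&(i.max(2)-i.min(2)<35)).astype('u1')[y0:y1,x0:x1]
    m=cv2.morphologyEx(m,cv2.MORPH_OPEN,np.ones((3,3),'u1'))
    c=max(cv2.findContours(m,0,1)[0],key=cv2.contourArea);h=cv2.convexHull(c)[:,0]+[x0,y0]
    b=((i[...,0]>120)&(i[...,0]-i[...,2]>85)).astype('u1')[y0:y1,x0:x1]
    f=np.zeros_like(b);cv2.fillConvexPoly(f,cv2.convexHull(c),1)
    n,l,st,ce=cv2.connectedComponentsWithStats(b*f);k=1+st[1:,4].argmax()
    print("shoulder",cv2.minAreaRect(ray(d,h,z0+70)[:,:2].astype('f4')),"brass top",ray(d,ce[k]+[x0,y0],z0+95).round(1),st[k])
E
python3 - <<'E'
from up import *
find(load("wrist5"),0,(240,60,310,125))
E
```

```text
shoulder ((499.9788513183594, -216.39309692382812), (38.698760986328125, 39.53740692138672), 81.27418518066406) brass top [[ 500.1 -216.4   95. ]] [ 22  16  27  29 572]
```

Request:
servo_tool --commands '[1, 0.029, -0.001, 0, 0, 1, 0.029, -0.001, 0, 0, 1, 0.03, -0.001, 0, 0, 1, 0, 0, 0, 0, 1, 0, 0, 0.03, 0, 1, 0, 0, 0.03, 0, 1, 0, 0, 0.03, 0, 1, 0, 0, 0, 0]'

```text
clock: 10.5
ee_pos: [494.6, -209.5, 159.2]
eef_rot: [-179.2, -0.2, 81.6]
wrist_force: [-0.5, 0.3, -0.8]
width: 1.005
grasp_force: 0.0
```

Run:
```python
from up import *
from cell import r
s=r.state();print(s["ee_pos"],s["eef_rot"])
find(r.snapshot("wrist"),0,(200,80,370,280))
```

```text
[ 494.63925902 -209.49177699  159.22942308] [-1.79234155e+02 -1.73713386e-01  8.15874754e+01]
shoulder ((500.0197448730469, -216.48794555664062), (39.19990921020508, 39.53376770019531), 81.80345153808594) brass top [[ 500.2 -215.7   95. ]] [ 73 137  35  28 784]
```

Request:
servo_tool --commands '[1, 0, 0, 0, 0, 1, 0, 0, 0, 0]'

```text
clock: 10.72
ee_pos: [499.7, -213.5, 166.2]
eef_rot: [179.9, 0.0, 81.5]
wrist_force: [-0.6, 0.2, 0.6]
width: 0.999
grasp_force: 0.0
```

Request:
servo_tool --commands '[1, -0.003, 0.001, 0.02, 0, 1, 0, 0, 0.03, 0, 1, 0, 0, 0.03, 0, 1, 0, 0, 0.02, 0, 1, 0, 0, 0.014, 0, 1, 0, 0, 0, 0, 0, 0, 0, 0, 0, 0, 0, 0, 0, 0, 0, 0, 0, 0, 0, 0, 0, 0, 0, 0, 0, 0, 0, 0, 0]' --force 40

```text
clock: 11.63
ee_pos: [500.8, -216.7, 52.8]
eef_rot: [179.8, 0.0, 81.5]
wrist_force: [0.1, -0.5, 6.5]
width: 0.461
grasp_force: 41.3
```

Request:
servo_tool --commands '[0, 0, 0, -0.01, 0, 0, 0, 0, -0.02, 0, 0, 0, 0, -0.03, 0, 0, 0, 0, -0.03, 0, 0, 0, 0, -0.02, 0, 0, 0.02, -0.001, 0, 0, 0, 0.026, -0.002, 0, 0, 0, 0.026, -0.002, 0, 0, 0, 0.026, -0.002, 0, 0, 0, 0.026, -0.001, 0, 0, 0, 0.026, -0.001, 0, 0, 0, 0.018, -0.001, 0, 0, 0, 0.004, 0, 0, 0, 0, 0, 0, 0, 0, 0, 0, 0, 0, 0, 0, 0, 0, 0, 0]'

```text
clock: 12.97
ee_pos: [514.9, -46.5, 161.6]
eef_rot: [180.0, 0.1, 81.3]
wrist_force: [-0.4, 0.1, -3.5]
width: 0.46
grasp_force: 41.3
```

Run:
```python
from h import *
from cell import r
import cv2
s=r.state();print(s["ee_pos"],s["eef_rot"],s["width"],s["grasp_force"],s["wrist_force"])
d=r.snapshot("wrist");pickle.dump(d,open("pics/wrist6.pkl","wb"));cv2.imwrite("pics/w6.png",cv2.cvtColor(d["image"],cv2.COLOR_RGB2BGR))
i=d["image"].astype(int);m=(i[...,2]-i[...,0]>35)
n,l,st,ce=cv2.connectedComponentsWithStats(m.astype('u1'))
for k in range(1,n):
    if st[k,4]>60:print(st[k])
ys,xs=np.nonzero(m);P=ray(d,np.c_[xs,ys],67)[:,:2]
c=np.array([518.8,44.3])
for _ in range(10):
    q=np.abs(np.linalg.norm(P-c,axis=1)-36)<5
    A=np.c_[2*P[q],np.ones(q.sum())];sol=np.linalg.lstsq(A,(P[q]**2).sum(1),rcond=None)[0];c=sol[:2]
print(c,q.sum(),np.sqrt(sol[2]+c@c))
```

```text
[514.87478065 -46.45415786 161.59180914] [1.79973477e+02 5.47827217e-02 8.13326337e+01] 0.4596573689499001 41.25197768211365 [-0.37867422  0.05040994 -3.48780929]
[ 212   23  108  116 1594]
[  407   263   153   139 10260]
[428 355  16  20 104]
[397 382  35  38 642]
[519.0648663   43.83190139] 1594 34.709752245605756
```

Request:
servo_tool --commands '[0, 0.015, -0.002, 0, 0, 0, 0.022, -0.002, 0, 0, 0, 0.022, -0.002, 0, 0, 0, 0.02, -0.002, 0, 0, 0, 0.01, -0.001, 0, 0, 0, 0.001, 0, 0, 0, 0, 0, 0, 0, 0, 0, 0, 0, 0.015, 0, 0, 0, 0, 0.015, 0, 0, 0, 0, 0.007, 0, 0, 0, 0, 0, 0, 0, 0, 0, 0, 0]'

```text
clock: 14.02
ee_pos: [519.5, 44.1, 124.2]
eef_rot: [-180.0, 0.1, 81.3]
wrist_force: [-0.6, -0.8, -2.4]
width: 0.461
grasp_force: 41.1
```

Request:
servo_tool --commands '[0, 0, 0, 0.002, 0, 0, 0, 0, 0.001, 0, 0, 0, 0, 0.001, 0, 0, 0, 0, 0, 0, 0, 0, 0, 0, 0]'

```text
clock: 14.43
ee_pos: [519.8, 45.8, 120.5]
eef_rot: [180.0, -0.0, 81.5]
wrist_force: [0.7, -0.0, -2.7]
width: 0.462
grasp_force: 41.1
```

Request:
servo_tool --commands '[0, 0, 0, 0.001, 0, 0, 0, 0, 0, 0, 0, 0, 0, 0, 0]'

```text
clock: 14.68
ee_pos: [519.9, 45.8, 119.8]
eef_rot: [180.0, -0.0, 81.5]
wrist_force: [-1.2, 0.1, 5.1]
width: 0.459
grasp_force: 41.9
```

Contact, but about 2 mm off centre. Lift slightly, shift, set down, release.

Request:
servo_tool --commands '[0, 0, 0, -0.003, 0, 0, -0.002, 0, 0, 0, 0, 0, 0, 0, 0, 0, 0, 0, 0.002, 0, 0, 0, 0, 0.001, 0, 0, 0, 0, 0, 0, 0, 0, 0, 0, 0]'

```text
clock: 15.27
ee_pos: [519.4, 43.5, 119.8]
eef_rot: [-180.0, -0.0, 81.4]
wrist_force: [-1.5, -0.1, 6.7]
width: 0.462
grasp_force: 42.2
```

Request:
servo_tool --commands '[0.49, 0, 0, 0, 0, 0.55, 0, 0, 0, 0, 0.7, 0, 0, 0, 0, 0.85, 0, 0, 0, 0, 0.85, 0, 0, -0.02, 0, 0.85, 0, 0, -0.03, 0, 0.85, 0, 0, -0.04, 0, 0.85, -0.02, 0, -0.04, 0, 0.85, -0.03, 0, -0.01, 0, 0.85, -0.03, 0, 0, 0, 0.85, 0, 0, 0, 0, 0.85, 0, 0, 0, 0, 0.85, 0, 0, 0, 0]'

```text
clock: 16.35
ee_pos: [507.5, -33.6, 256.2]
eef_rot: [-180.0, -0.0, 81.5]
wrist_force: [0.1, -0.4, 0.5]
width: 0.845
grasp_force: 0.0
```

Run:
```python
from up import *
from cell import r
s=r.state();print(s["clock"],s["ee_pos"],s["eef_rot"],s["joint_pos"])
d=r.snapshot("wrist");pickle.dump(d,open("pics/wrist7.pkl","wb"))
P=np.array([[519,44,137.],[519,44,162]]);p=proj(d,P);print(p)
x,y=p[0].astype(int)
cv2.imwrite("pics/w7.png",cv2.cvtColor(d["image"],cv2.COLOR_RGB2BGR))
i=d["image"].astype(int)
b=((i[...,0]>120)&(i[...,0]-i[...,2]>70)).astype('u1');n,l,st,ce=cv2.connectedComponentsWithStats(b[max(y-60,0):y+60,x-60:x+60])
for k in range(1,n):
    if st[k,4]>80:
        q=ce[k]+[x-60,max(y-60,0)];print(st[k],q,ray(d,q,162))
m=(i[...,2]-i[...,0]>35);ys,xs=np.nonzero(m);R_=ray(d,np.c_[xs,ys],67)[:,:2];q=np.abs(np.linalg.norm(R_-[519,44],axis=1)-36)<5
print("ring px",q.sum(),R_[q].mean(0) if q.any() else 0)
```

```text
16.35 [507.48088386 -33.64883322 256.23056402] [-1.79964867e+02 -2.66540977e-02  8.14593071e+01] [-31.30050846  20.50933028  38.91865323 119.95965216 -18.07982856
  45.29813544  10.19816753]
[[279.26412139 101.49428045]
 [279.32214727 101.34397124]]
[ 43  43  35  36 950] [279.08105263 101.75368421] [[518.79689114  43.76009715 162.        ]]
ring px 658 [519.48084234  47.70334848]
```

Spigot measured at (518.8, 43.8), so it is centred and standing. Now to the handle.

Request:
servo_tool --commands '[0.85, 0.02, -0.001, 0, 0, 0.85, 0.032, -0.001, 0, 0, 0.85, 0.032, -0.001, 0, 0, 0.85, 0.032, -0.001, 0, 0, 0.85, 0.032, -0.002, 0, 0, 0.85, 0.032, -0.002, 0, 0, 0.85, 0.032, -0.001, 0, 0, 0.85, 0.025, -0.001, 0, 0, 0.85, 0.011, 0, 0, 0]'

```text
clock: 17.15
ee_pos: [533.8, 219.4, 255.4]
eef_rot: [-179.9, -0.1, 82.0]
wrist_force: [0.1, 0.2, 0.5]
width: 0.853
grasp_force: 0.0
```

Request:
servo_tool --commands '[0.85, 0, 0, 0, -7, 0.85, 0, 0, 0, -7, 0.85, 0, 0, 0, -7, 0.85, 0, 0, 0, -7, 0.85, 0, 0, 0, -7, 0.85, 0, 0, 0, -7, 0.85, 0, 0, 0, -7, 0.85, 0, 0, 0, -7, 0.85, 0, 0, 0, -7, 0.85, 0, 0, 0, -7, 0.85, 0, 0, 0, -7, 0.85, 0, 0, 0, -7, 0.85, 0, 0, 0, -7, 0.85, 0, 0, 0, -2.5, 0.85, 0, 0, 0, 0, 0.85, 0, 0, 0, 0]'

```text
clock: 18.48
ee_pos: [534.3, 212.2, 256.1]
eef_rot: [-180.0, -0.0, 174.9]
wrist_force: [0.3, -0.3, 0.5]
width: 0.851
grasp_force: 0.0
```

Run:
```python
from h import *
from cell import r
import cv2
np.set_printoptions(precision=1,suppress=True)
s=r.state();print(s["clock"],s["ee_pos"],s["eef_rot"],s["joint_pos"])
d=r.snapshot("wrist");pickle.dump(d,open("pics/wrist8.pkl","wb"))
i=d["image"].astype(int)
y=((i[...,0]>120)&(i[...,1]>100)&(i[...,2]<80)).astype('u1')
n,l,st,ce=cv2.connectedComponentsWithStats(y)
c0=np.array([534,213.7])
for k in range(1,n):
    P=ray(d,ce[k],55)[0,:2]
    if st[k,4]>4 and 35<np.linalg.norm(P-c0)<65:print("mark",st[k],P)
ps=proj(d,[[534,213.7,109],[500,180,109],[570,250,109],[500,250,109],[570,180,109]]);print(ps)
x0,y0=np.maximum(ps.min(0).astype(int)-40,0);x1,y1=ps.max(0).astype(int)+40
c=d["image"][y0:y1,x0:x1];f=min(4,700//max(c.shape[:2]) or 1,580//c.shape[0]);print(x0,y0,f,c.shape)
cv2.imwrite("pics/w8.png",cv2.cvtColor(cv2.resize(c,None,fx=f,fy=f,interpolation=2),cv2.COLOR_RGB2BGR))
```

```text
18.4833 [534.3 212.2 256.1] [-180.    -0.   174.9] [-35.   22.2  11.7 111.3  -6.   47.1  64.9]
mark [277 129   7   6  33] [484.6 217.5]
mark [297 133   6   7  34] [491.1 237.5]
mark [313 145   6   7  30] [504.9 253.2]
mark [322 163   6   6  29] [523.9 261.9]
mark [323 182   7   6  30] [544.8 262.4]
mark [317 199   6   6  29] [563.8 254.3]
[[280.6 191.8]
 [239.5 158.3]
 [322.  224.9]
 [318.2 151.2]
 [248.7 231. ]]
199 111 3 (160, 162, 3)
```

View pics/w8.png

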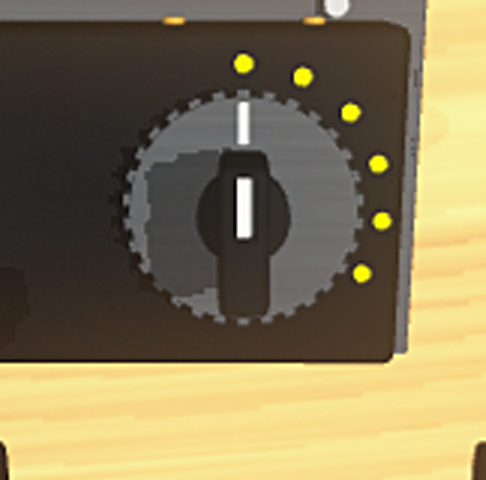

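Handle bar sits at yaw ~175° with axis near (534.8, 213.0) from the yellow marks; white line points at the 0 mark. Descend and grip.

Request:
servo_tool --commands '[0.85, 0, 0.001, 0.03, 0, 0.85, 0, 0, 0.04, 0, 0.85, 0, 0, 0.04, 0, 0.85, 0, 0, 0.03, 0, 0.85, 0, 0, 0.02, 0, 0.85, 0, 0, 0.008, 0, 0.85, 0, 0, 0, 0, 0.85, 0, 0, 0, 0]' --force 80

```text
clock: 19.2
ee_pos: [535.2, 213.7, 88.9]
eef_rot: [-180.0, 0.0, 174.9]
wrist_force: [0.3, 1.0, 0.5]
width: 0.854
grasp_force: 0.0
```

Request:
servo_tool --commands '[0.5, 0, 0, 0, 0, 0.3, 0, 0, 0, 0, 0.1, 0, 0, 0, 0, 0, 0, 0, 0, 0, 0, 0, 0, 0, 0, 0, 0, 0, 0, 0, 0, 0, 0, 0, 0, 0, 0, 0, 0, 0]'

```text
clock: 19.87
ee_pos: [535.1, 213.2, 89.7]
eef_rot: [180.0, 0.0, 174.9]
wrist_force: [-3.2, -1.5, 5.8]
width: 0.169
grasp_force: 78.8
```

Request:
servo_tool --commands '[0, 0, 0, 0, 1, 0, 0, 0, 0, 2, 0, 0, 0, 0, 3, 0, 0, 0, 0, 3, 0, 0, 0, 0, 3, 0, 0, 0, 0, 3, 0, 0, 0, 0, 3, 0, 0, 0, 0, 3, 0, 0, 0, 0, 2, 0, 0, 0, 0, 1, 0, 0, 0, 0, 0, 0, 0, 0, 0, 0]'

```text
clock: 20.87
ee_pos: [535.1, 213.1, 89.7]
eef_rot: [180.0, 0.0, 151.0]
wrist_force: [-1.8, -1.2, 6.4]
width: 0.175
grasp_force: 78.9
```

Request:
servo_tool --commands '[0, 0, 0, 0, 1, 0, 0, 0, 0, 2, 0, 0, 0, 0, 3, 0, 0, 0, 0, 3, 0, 0, 0, 0, 3, 0, 0, 0, 0, 3, 0, 0, 0, 0, 3, 0, 0, 0, 0, 3, 0, 0, 0, 0, 2, 0, 0, 0, 0, 1, 0, 0, 0, 0, 0, 0, 0, 0, 0, 0]'

```text
clock: 21.87
ee_pos: [535.1, 213.1, 89.7]
eef_rot: [180.0, 0.0, 127.0]
wrist_force: [-1.5, -1.2, 7.6]
width: 0.171
grasp_force: 78.9
```

Request:
servo_tool --commands '[0, 0, 0, 0, 1, 0, 0, 0, 0, 2, 0, 0, 0, 0, 3, 0, 0, 0, 0, 3, 0, 0, 0, 0, 3, 0, 0, 0, 0, 3, 0, 0, 0, 0, 3, 0, 0, 0, 0, 3, 0, 0, 0, 0, 2, 0, 0, 0, 0, 1, 0, 0, 0, 0, 0, 0, 0, 0, 0, 0, 0, 0, 0, 0, 0]'

```text
clock: 22.95
ee_pos: [535.1, 213.1, 89.7]
eef_rot: [180.0, 0.0, 103.0]
wrist_force: [-1.6, -1.3, 6.9]
width: 0.174
grasp_force: 79.0
```

Run:
```python
from h import *
from cell import r
import cv2
np.set_printoptions(precision=2,suppress=True)
s=r.state();print(s["clock"],s["ee_pos"],s["eef_rot"],s["wrist_force"],s["ft_torque"],s["joint_pos"],s["grasp_force"],s["width"])
for n in("side","scene"):
    d=r.snapshot(n);i=d["image"].astype(int)
    cv2.imwrite(f"pics/{n}9.png",cv2.cvtColor(d["image"],cv2.COLOR_RGB2BGR))
    p=proj(d,[[518.8,43.8,150],[518.8,43.8,162],[518.8,43.8,102]]);print(n,"expect spigot/top/body px",p)
    x,y=p[0].round().astype(int);b=((i[...,0]>110)&(i[...,0]-i[...,2]>60)).astype('u1')[y-15:y+15,x-15:x+15]
    _,_,st,ce=cv2.connectedComponentsWithStats(b);print([(q[:5].tolist(),(c+[x-15,y-15]).round(1)) for q,c in zip(st[1:],ce[1:]) if q[4]>15])
    # red turntable mark
    m=((i[...,0]>150)&(i[...,1]<110)&(i[...,2]<110));ys,xs=np.nonzero(m)
    P=ray(d,np.c_[xs,ys],67)[:,:2];k=np.linalg.norm(P-[519,44],axis=1);q=(k>36)&(k<56)
    if q.any():
        v=P[q].mean(0)-[519,44];print("red mark",v,np.degrees(np.arctan2(v[1],v[0])),q.sum())
```

```text
22.95 [535.07 213.08  89.66] [179.95   0.   102.99] [-1.55 -1.26  6.91] [-0.37  0.28  0.17] [-45.11  38.53  27.03 118.19 -33.55  30.8   19.28] 78.96958351135254 0.17358579631500262
side expect spigot/top/body px [[273.67 195.73]
 [273.59 192.34]
 [273.98 208.73]]
[([14, 0, 16, 19, 168], array([282.9, 187.2])), ([11, 8, 9, 8, 55], array([273.7, 192.2]))]
red mark [-8.96 43.84] 101.54628766575487 5
scene expect spigot/top/body px [[263.95 166.93]
 [263.74 163.6 ]
 [264.76 179.7 ]]
[([0, 0, 30, 5, 102], array([263.3, 153.3])), ([0, 15, 7, 8, 38], array([251.7, 170.8])), ([24, 15, 6, 8, 29], array([275.7, 170. ]))]
```

The valve stands on the axis, the turntable mark reads about 102° (103° expected at the third stop), and the handle has turned 71.9°. Handing in.

```bash
python3 -c "
from cell import r
print(r.hand_in())"
```

```text
the job is handed in; nothing more can be done
None
```

The job is handed in at about 23 s: the valve body stands spigot up in the middle of the turntable, within about 0.5 mm by the last direct measurement before turning, and the arm is holding the handle at the third stop (turned 71.9° of 72°); I saw no sign of touching the other items but took no final check of them.

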